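# Hold a camera back home in the contact-test dock

## Task

Contact-test the one camera back with a lead, which lies apart in front of the batch: lower it between the black rails of the metal test dock, test port towards the sprung probe head and lead trailing out of the open end, and press it down until it is fully bedded on the floor with the part-present pin pushed in. Only then, keeping it down, slide it along the rails against the springs of the probe head until it rests firmly on both stop screws, without ramming it. Finish while still holding it there against the springs - do not let go - and leave the loose things on the bench where they are.

Things in the scene. Friction and masses are not known exactly. Their poses are not given: they have to be found in the camera images.
- dut_center (a point): Centre of the white shell of the camera back to be tested (loose, 0.08-0.16 kg): shell 65.5 long (own x) x 56.5 wide (own y) x 20 high, corners rounded, this point 10 mm above its underside. On it a board stack 36 x 36 centred, up to 43 mm above the underside. Grasp the shell across its 56.5 mm width. A thin lead about 80 mm long trails from its -x end. z up. It alone lies apart and has a lead.
- dut_front (a point): Middle of the flat front end (+x end) of that camera back's shell, 32.7 mm ahead of its centre and 10 mm above its underside: the end with the test port, a small black insert with four brass pads, 18 x 8 mm. Axes as the camera back's.
- dock: Contact-test dock, fixed to the bench: grey metal base 188 x 110, origin under it at bench level. Own x along the channel to the probe head, y across, z up. Channel floor 12 mm above the bench; two black rails 6 mm high above it, 60 mm apart, inner edges chamfered 2 mm, from x -60 to +48; floor and rails slippery (friction 0.2); open at -x end and on top. End block from x 53 to 83, 80 wide, its top with screw heads 46 mm above the bench.
- dock_home (a point): Point in the stop plane where the middle of the shell's front end belongs when home: dock x +45, y 0, 10 mm above the channel floor. Axes as the dock's.
- dock_stop: The two fixed steel stop screws in front of the end block, 8.4 mm thick, at dock y +15.5 and -15.5, 10 mm above the floor, ends at dock x +45. The shell bears on them only while pushed with a few N more than the 8 N of the springs and the rubbing. Origin and axes are those of the dock.
- probe_head (a joint): Slide of the sprung probe head (black, 20 wide x 14 high, four brass pins, between the stop screws): 0 = fully out, its face 10 mm in front of the stop plane; grows along dock +x as it is pushed in (m), 0.010 when the shell meets the stop screws. Springs: 3 N at 0, 8 N at 0.010, pushing the shell back out whenever it is let go.
- present_pin (a joint): Part-present pin, 8 mm thick, in the channel floor at dock x 0, y 0: 0 = standing 3 mm above the floor, grows as it is pushed down (m), 0.003 = flush. Its spring takes 1.8 N at first and 3 N flush, more than the camera back's weight, so the shell has to be pressed and kept down.
- cup_center (a point): Bystander: loose white ribbed cup, 76 across, 44 high; this point 20 mm above the bench on its axis.
- lens_cap_center (a point): Bystander: loose round black lens cap, 22 across, 10 high; this point at its centre.
- tweezers_center (a point): Bystander: loose steel tweezers lying flat, 124 x 11 x 9; this point at their centre.
There are look-alikes about, which are no part of the job. What is shaped like the part that bears dut_center but turquoise is not meant.

How it is judged (in metres and radians):
On the way:
1. the camera back is bedded on the channel floor, port end forward, with the part-present pin in and the probe head not yet pushed in (value of joint present_pin above 0.0022 m and z of dut_center in the frame of dock between 0.02 and 0.0237 m and y of dut_center in the frame of dock between -0.003 and 0.003 m and angle between dut_center's own z axis and vertical below 0.06 rad and angle between the x axis of dut_center and the x axis of dock, either way round below 0.08 rad and x of dut_front in the frame of dock between -0.01 and 0.039 m and value of joint probe_head below 0.004 m), for 0.2 s.
At the end, for the whole second after the job is handed in: Still held in the dock: bedded within 1.5 mm and 0.06 rad, part-present pin at least 2.2 mm in, front end within 4 mm of home and in line within 0.05 rad, probe head at least 8.5 mm in, shell bearing on the stop screws with over 1 N (value of joint present_pin above 0.0022 m and z of dut_center in the frame of dock between 0.02 and 0.0237 m and y of dut_center in the frame of dock between -0.003 and 0.003 m and angle between dut_center's own z axis and vertical below 0.06 rad and angle between the x axis of dut_center and the x axis of dock, either way round below 0.05 rad and distance between dut_front and dock_home below 0.004 m and value of joint probe_head above 0.0085 m and contact force between dut and dock_stop above 1 N and contact force between the fingers and dut above 1 N); the arm keeps its last pose, push and grip.
It fails at once if the camera back is rammed against the stop screws (more than 50 N) (contact force between dut and dock_stop above 50 N).
It fails at once if a bystander (cup) is shifted by more than 20 mm (distance of cup_center from where it was at the start of the episode above 0.02 m).
It fails at once if a bystander (lens cap) is shifted by more than 20 mm (distance of lens_cap_center from where it was at the start of the episode above 0.02 m).
It fails at once if a bystander (tweezers) is shifted by more than 20 mm (distance of tweezers_center from where it was at the start of the episode above 0.02 m).
It also fails if it takes over 54 s, if anything falls off the work surface, if the arm or the gripper's body presses on something with over 40 N, if the wrist force passes 120 N, or if a joint passes its speed limit or range.

## Robot

A 6-joint arm with a two-finger parallel gripper is mounted at the origin on a cart in front of the work surface, level with it; the furniture and walls round the work are solid. World frame = base frame: x ahead of the robot, y to its left, z up, the work surface at z = 0. Lengths are in m, angles in degrees, forces in N, time in s.
With the tool pointing down it reaches from about 0.4 to 0.825 m from the base axis. Payload 7 kg.
Tool frame: the origin (TCP) lies between the finger pads; the fingertips stand 19 mm ahead of it and the grasp point (between the pads) is the TCP; z points along the fingers, y is the line along which they close (so a half turn about z gives the same grasp; the last joint's range is limited). The gripper opens to 88 mm and grips with 3 to 60 N. Pads are 19 mm wide; open, the fingers measure 130 mm over their backs; the gripper's body (78 mm by 193 mm) begins 47 mm behind the grasp point.
Start: joints at [-53.222, 20.546, 0.682, 0, -70.136, -16.507], TCP at [0.234, -0.633, 0.246] pointing down, gripper open.
Joint ranges: [-176.03, 176.03], [-82.01, 121.73], [-58.28, 71.71], [-173.87, 95.51], [-174.79, -0.11], [-173.66, 173.66]. Speed limits (degrees/s): [136.94, 136.94, 172.46, 180, 180, 180].

## Interface

Orientations are given as [roll, pitch, yaw] about the fixed x, y, z axes, in that order (R = Rz(yaw) Ry(pitch) Rx(roll)).
In Python, from plant import get_obs, snapshot, close_job, spot_in, spot_point gives the robot as it stands.
- The arm moves only by the tool play_rows, never from a script. Its argument "plan" is a list of rows, each a list of 6 numbers: the shift along the tool's x, y, z in cm, then the turn, a rotation vector about the tool's x, y, z in degrees. A call has 1 to 20 rows; each row shifts and turns the commanded pose from where the row before left it, along the tool's axes as they then stand; what a row does not reach is not made up. A row lasts 1/12 s, in which the tool goes at most 41.7 mm and 7.16 degrees, less where a joint would pass 70% of its speed; a pose out of reach is approached as far as the arm can. A call is refused whole if a number of a shift passes 4.17 or a number of a turn 7.16, either way. A call with a gripper value outside its range is refused whole. "grip" is the finger opening in cm, from 0 to 8.76, set as the call begins (left out, the last holds). The fingers move at their own pace and stop on an object; the grip force is fixed at half the most. Time passes only in rows, so rows that do not move let the fingers close. It gives the time, the measured TCP pose, the force, the opening and the grip force at its end, in the units of the state.
- get_obs(): the state, without advancing time (a new reading comes with each control period).
- snapshot(name): name is "scene" or "top" or "wrist"; returns a dict with "frame" (384x512x3 uint8, red, green, blue), "fx", "fy", "cx", "cy" (pixels), "k1" (the pictures are not rectified: a ray, as slopes to the right and down, at radius r is drawn at 1 + k1 r^2 times it, then the intrinsics apply), "position" and "attitude" of the camera in the world. Camera axes: x right, y down, z forward; pixel columns grow to the right and rows downward; lengths in m; the calibration is good to about 2 mm. A picture is of the moment at which its call begins. There is no depth.
- close_job(): hands the job in; it is judged then, once.
Trained networks look in the newest picture that a camera, given by its name, has taken for a name from the list of things; names that differ only in an ending like _2 or _b are one class to them, and where a whole thing is asked for, a point or a joint stands for the part that bears it (a point fixed in the world has none). Each returns a list of dicts, best first, with "score" (0 to 1); they miss things now and then, are a little off and sometimes report something else, mostly with a low value. They report only what shows in the picture. A call takes as long as a camera call. They do not tell look-alikes from the thing itself.
- spot_in(camera, thing): "position" ([x, y, z] in m, in world coordinates, good to about 4 mm: the middle of the surface that is visible of it).
- spot_point(camera, thing): "position" ([x, y, z] in m, in world coordinates, good to about 4 mm: a listed point, or the origin of a listed thing).
The state is a dict: "clock": time; "joint_pos": joint angles; "qvel": joint speeds; "tau": joint torques, N m; "tool_pos": TCP position; "orientation": TCP orientation; "force": force on the tool from outside, world axes, zero at the start; "moment": the same for the moment, N m; "opening": finger opening in m; "gripper_force": force on a finger pad.
Only numpy, scipy, OpenCV 4.12 (cv2) and the standard library are available. Lean on these libraries where they do the work, as an engineer would, in place of code of your own. Each camera call takes 0.05 s, during which the arm holds its last target. There are 200 camera calls.

## Working session

There is one attempt and no reset: what is moved stays moved. The work goes in short steps, Python scripts to look and compute and a tool call to move; the robot and the scene stay as the last step left them, time stands still between calls to the robot, and variables do not carry over. Pictures are saved under pics/ and viewed, at most 10 in all, crops included, and the job is handed in when it is done.

Besides the shell and the picture viewer there is one more tool, called after "Call:" as name(argument=value, ...) on one line, values as JSON. play_rows: Moves the arm, as the interface text tells. Its arguments: {"type":"object","properties":{"plan":{"type":"array","items":{"type":"array","items":{"type":"number"}}},"grip":{"type":"number"}},"required":["plan"]}

```bash
ls; mkdir -p pics; cat > h.py <<'E'
import numpy as np, cv2
from scipy.spatial.transform import Rotation as Ro
from plant import get_obs, snapshot, close_job, spot_in, spot_point
def snap(cam,name=None,scale=1.5):
    s=snapshot(cam)
    if name: cv2.imwrite(f'pics/{name}.png',cv2.resize(s['frame'][:,:,::-1],None,fx=scale,fy=scale))
    return s
def att(s):
    a=np.array(s['attitude'],float)
    return a if a.shape==(3,3) else Ro.from_euler('xyz',a,degrees=True).as_matrix()
def proj(s,p):
    c=att(s).T@(np.array(p)-np.array(s['position'])); x,y=c[:2]/c[2]; k=1+s['k1']*(x*x+y*y)
    return np.array([s['fx']*x*k+s['cx'],s['fy']*y*k+s['cy']])
def unproj(s,u,v,z):
    a,b=(u-s['cx'])/s['fx'],(v-s['cy'])/s['fy']; x,y=a,b
    for _ in range(20):
        k=1+s['k1']*(x*x+y*y); x,y=a/k,b/k
    d=att(s)@np.array([x,y,1]); p=np.array(s['position']); return p+d*(z-p[2])/d[2]
E
python3 - <<'E'
from h import *
print(get_obs())
for c in('scene','top'):
    s=snap(c,c+'0'); print(c,{k:v for k,v in s.items() if k!='frame'})
    for t in('dut_center','dut_front','dock','dock_home','probe_head','present_pin','cup_center','lens_cap_center','tweezers_center'):
        for r in spot_point(c,t)[:6]: print(t,np.round(r['position'],3),round(r['score'],2),proj(s,r['position']).round())
E
```

```text
pics
{'clock': 0.0, 'joint_pos': array([-5.32213217e+01,  2.05931656e+01,  6.32451178e-01, -1.82898761e-02,
       -7.01391300e+01, -1.65079508e+01]), 'qvel': array([ 0.00011552, -0.04293322,  0.06263499, -0.04770909,  0.06584558,
       -0.08169021]), 'tau': array([-2.79070860e-03, -5.82718849e+01,  2.93050861e+01,  6.99748546e+00,
        6.72389375e-03, -1.56904480e-04]), 'tool_pos': array([ 0.23366174, -0.63275158,  0.24459888]), 'orientation': array([ 1.79899385e+02, -1.18883530e-02, -1.59735491e+02]), 'force': array([-0.06971118, -0.5702797 , -0.50038653]), 'moment': array([0.03921372, 0.00990623, 0.00065493]), 'gripper_force': 0.0, 'opening': 0.0874841766091654}
scene {'fx': 418.0841844250875, 'fy': 418.0841844250875, 'cx': 265.21219832476015, 'cy': 180.67355835168738, 'k1': -0.1508423654433983, 'position': array([-0.52801122, -0.87823727,  0.63805366]), 'attitude': array([-114.64456553,   -0.9689567 ,  -50.07325007])}
dut_center [0.417 0.175 0.009] 0.63 [208. 177.]
dut_center [0.484 0.31  0.012] 0.46 [197. 161.]
dut_front [0.445 0.156 0.01 ] 0.55 [217. 175.]
dut_front [0.511 0.315 0.013] 0.51 [201. 159.]
dock [ 0.455 -0.249 -0.   ] 0.79 [309. 212.]
dock_home [ 0.496 -0.278  0.023] 0.85 [324. 204.]Traceback (most recent call last):
  File "<stdin>", line 6, in <module>
ValueError: it knows: cup_center, dock, dock_home, dock_stop, dut_center, dut_front, lens_cap_center, tweezers_center
```

```bash
python3 - <<'E'
from h import *
for c in('scene','top'):
    s=snap(c,c+'0'); print(c,s['position'],s['attitude'])
    for t in('dut_center','dut_front','dock','dock_home','cup_center','lens_cap_center','tweezers_center'):
        for r in spot_point(c,t)[:6]: print(t,np.round(r['position'],3),round(r['score'],2),proj(s,r['position']).round())
E
```

```text
scene [-0.52801122 -0.87823727  0.63805366] [-114.64456553   -0.9689567   -50.07325007]
dut_center [0.416 0.175 0.01 ] 0.79 [207. 176.]
dut_center [0.48 0.31 0.01] 0.59 [196. 162.]
dut_front [0.444 0.156 0.01 ] 0.66 [217. 175.]
dut_front [0.508 0.317 0.009] 0.46 [200. 160.]
dock [ 0.458 -0.246  0.001] 0.76 [309. 211.]
dock [0.481 0.308 0.013] 0.62 [197. 162.]
dock_home [ 0.495 -0.276  0.022] 0.64 [323. 204.]
cup_center [0.436 0.041 0.025] 0.72 [238. 181.]
lens_cap_center [ 0.481 -0.067  0.004] 0.55 [269. 191.]
tweezers_center [ 0.445 -0.5    0.006] 0.73 [380. 240.]
top [ 0.27282216 -0.05100536  1.34126589] [-1.71827317e+02 -1.22730081e-01 -9.17520884e+01]
dut_center [0.42 0.44 0.01] 0.54 [116. 207.]
dut_center [0.48  0.302 0.006] 0.52 [154. 189.]
dut_center [0.418 0.174 0.013] 0.52 [189. 205.]
dut_front [0.45  0.157 0.01 ] 0.69 [194. 196.]
dut_front [0.513 0.314 0.007] 0.68 [151. 180.]
dut_front [0.386 0.456 0.008] 0.66 [112. 216.]
dock [ 0.46  -0.245  0.002] 0.97 [306. 190.]
dock_home [ 0.498 -0.275  0.021] 0.8 [314. 179.]
dock_home [ 0.443 -0.501 -0.001] 0.73 [376. 193.]
tweezers_center [ 0.442 -0.502  0.002] 0.4 [376. 193.]
```

View pics/scene0.png

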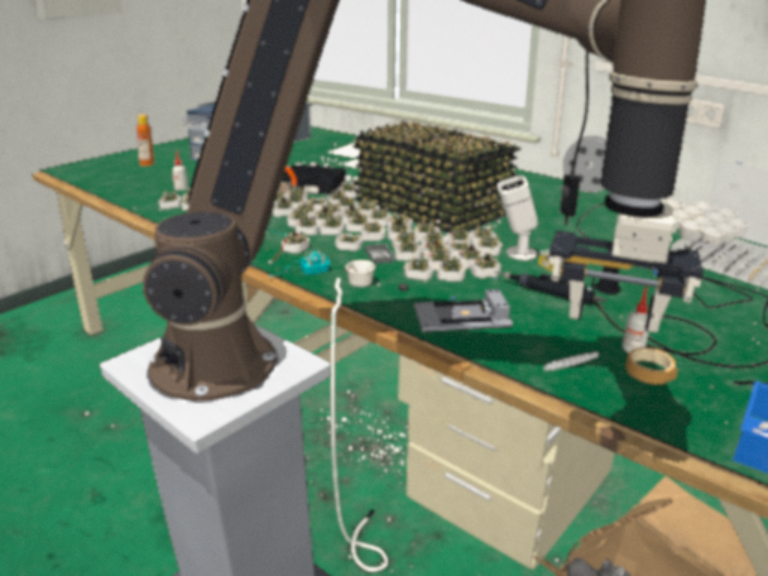

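View pics/top0.png

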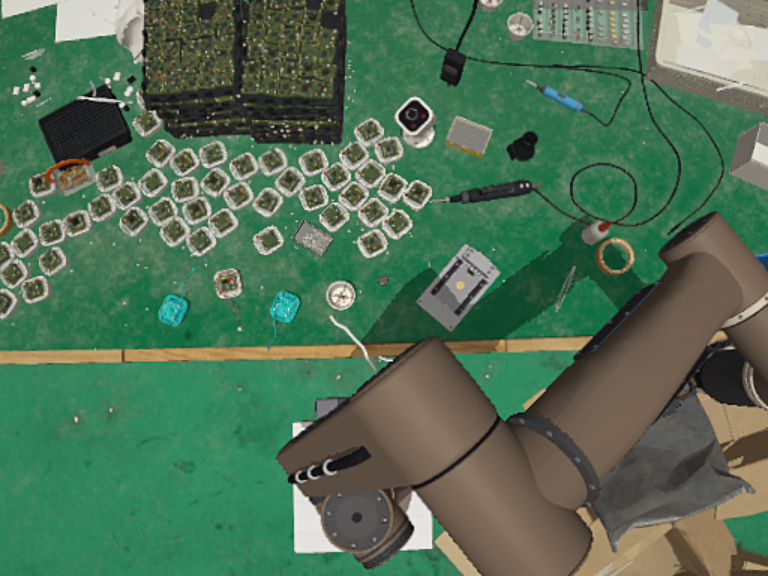

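Candidates in the top view (768-px picture):
- White with a dark red lead at (227,283), lying apart.
- Turquoise look-alikes at (285,306) and (172,310).
- Batch pieces without a lead at (268,240), (201,241) and (372,243).
- White cup at (341,294).

By the description I choose (227,283), at about world (0.48, 0.305). The dock is at (459,287) with its end block at the upper right, and the tweezers are at (566,287).

```bash
python3 - <<'E'
from h import *
s=snapshot('top'); f=s['frame'][165:230,105:205,::-1]
cv2.imwrite('pics/crop.png',cv2.resize(f,None,fx=6,fy=6,interpolation=cv2.INTER_CUBIC))
E
```

```text
(no output)
```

View pics/crop.png

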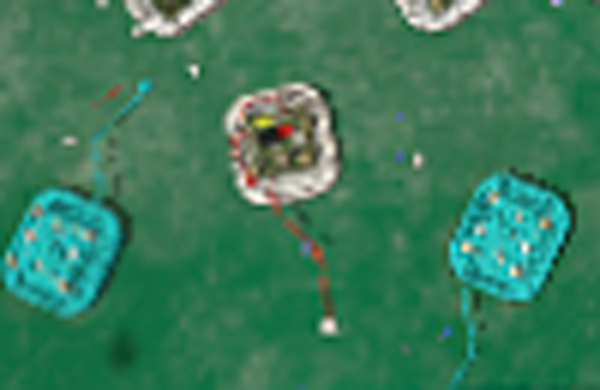

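Call:
play_rows(plan=[[-2.65,2.1,0,0,0,0],[-2.65,2.1,0,0,0,0],[-2.65,2.1,0,0,0,0],[-2.65,2.1,0,0,0,0],[-2.65,2.1,0,0,0,0],[-2.65,2.1,0,0,0,0],[-2.65,2.1,0,0,0,0],[-2.65,2.1,0,0,0,0],[-2.65,2.1,0,0,0,0],[-2.65,2.1,0,0,0,0],[-2.65,2.1,0,0,0,0],[-2.65,2.1,0,0,0,0],[-2.65,2.1,0,0,0,0],[-2.65,2.1,0,0,0,0],[-2.65,2.1,0,0,0,0]])

```text
clock: 2.35
tool_pos: [0.4982, -0.1984, 0.2459]
orientation: [-180.0, 0.0, -159.7]
force: [-0.1, -1.2, 0.0]
opening: 0.0875
gripper_force: 0.0
```

The crop shows one white shell with a red lead at (285,145). The lead runs to a white plug at (328,325), and both neighbours are turquoise, so the choice holds. The arm is near the dock, so I look at the dock on the way.

```bash
python3 - <<'E'
from h import *
s=snap('wrist','w_dock',1.4); print(s['position'],s['attitude'],s['fx'],s['k1'])
for t in('dock','dock_home','dock_stop'):
    for r in spot_point('wrist',t)[:3]: print(t,np.round(r['position'],4),round(r['score'],2),proj(s,r['position']).round())
E
```

```text
[ 0.42796177 -0.22560819  0.38531003] [1.63999021e+02 1.97191939e-03 1.10254518e+02] 264.31184453159 0.0041598019673607526
dock [ 0.462  -0.2465  0.005 ] 0.89 [233. 135.]
dock_home [ 0.4943 -0.274   0.0199] 0.83 [205. 151.]
dock_home [ 0.4458 -0.502   0.0017] 0.47 [52. 54.]
```

View pics/w_dock.png

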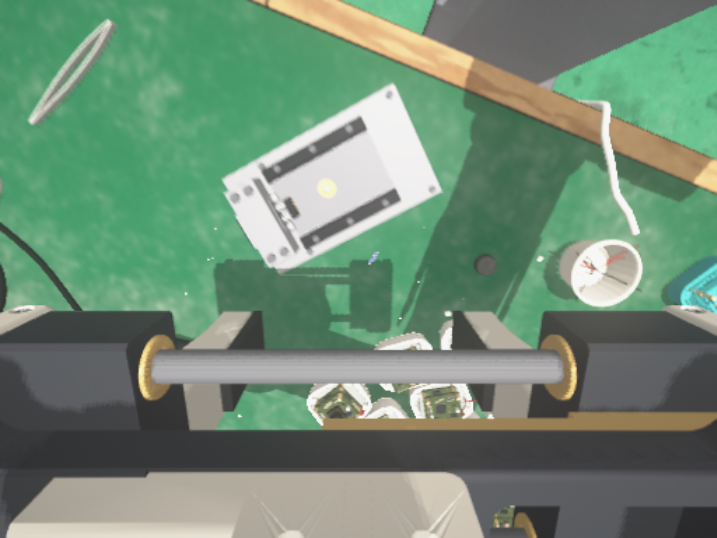

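```bash
cat >> h.py <<'E'
def rails(s,rect,thr=70):
    x0,y0,x1,y1=rect; g=cv2.cvtColor(s['frame'],cv2.COLOR_RGB2GRAY)[y0:y1,x0:x1]
    n,l,st,ce=cv2.connectedComponentsWithStats((g<thr).astype(np.uint8))
    for i in range(1,n):
        if st[i,4]>60:
            p=np.argwhere(l==i)[:,::-1].astype(np.float32)+[x0,y0]
            w=np.array([unproj(s,u,v,.018)[:2] for u,v in p])*1000
            c,sz,a=cv2.minAreaRect(w.astype(np.float32)); d=np.linalg.svd(w-w.mean(0),full_matrices=False)[2][0]
            print('blob',st[i,4],'rectc',np.round(c,1),'size',np.round(sz,1),'rectang',round(a,1),'axis',round(np.degrees(np.arctan2(d[1],d[0])),1),'mean',w.mean(0).round(1))
E
python3 - <<'E'
from h import *
s=snapshot('wrist')
print('pin',unproj(s,327/1.4,188/1.4,.015),'shell/base corners',unproj(s,392/1.4,85/1.4,.012),unproj(s,440/1.4,190/1.4,.012))
rails(s,(155,58,318,196)); 
E
```

```text
pin [ 0.45950988 -0.24585743  0.015     ] shell/base corners [ 0.35173744 -0.2203486   0.012     ] [ 0.4227673  -0.14077122  0.012     ]
```

Call:
play_rows(plan=[[-1.1,3.1,0,0,0,0],[-1.1,3.1,0,0,0,0],[-1.1,3.1,0,0,0,0],[-1.1,3.1,0,0,0,0],[-1.1,3.1,0,0,0,0],[-1.1,3.1,0,0,0,0],[-1.1,3.1,0,0,0,0],[-1.1,3.1,0,0,0,0],[-1.1,3.1,0,0,0,0],[-1.1,3.1,0,0,0,0],[-1.1,3.1,0,0,0,0],[-1.1,3.1,0,0,0,0],[-1.1,3.1,0,0,0,0],[-1.1,3.1,0,0,0,0],[-1.1,3.1,0,0,0,0]])

```text
clock: 3.85
tool_pos: [0.4916, 0.2936, 0.2458]
orientation: [180.0, 0.0, -159.8]
force: [0.6, 0.3, 0.8]
opening: 0.0875
gripper_force: 0.0
```

```bash
python3 - <<'E'
from h import *
s=snap('wrist','w_dut',1.4); print(proj(s,[.481,.306,.01]),s['position'])
for t in('dut_center','dut_front'):
    for r in spot_point('wrist',t)[:5]: print(t,np.round(r['position'],4),round(r['score'],2),proj(s,r['position']).round())
E
```

```text
[266.36989463 167.16215202] [0.42130754 0.26647314 0.38518833]
dut_center [0.4798 0.3049 0.0085] 0.92 [266. 166.]
dut_center [0.418  0.1684 0.0117] 0.88 [186.  88.]
dut_center [0.421  0.4376 0.0077] 0.57 [367. 159.]
dut_front [0.4535 0.158  0.0105] 0.9 [171. 111.]
dut_front [0.5111 0.3137 0.0094] 0.8 [264. 188.]
dut_front [0.3906 0.4512 0.0147] 0.72 [388. 143.]
```

View pics/w_dut.png

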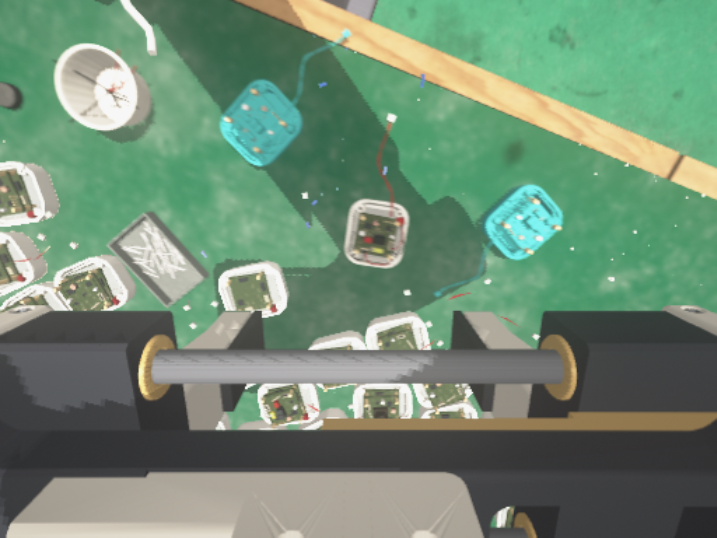

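The image shows the target white shell at (377,233) with the red lead running up to its plug at (391,118). The turquoise pieces at (261,123) and (523,222) and the batch piece at (252,290) are clear of the fingers. I segment the shell to get its yaw.

```bash
cat >> h.py <<'E'
def shell(s,rect,z=.02,name=None):
    x0,y0,x1,y1=rect; f=s['frame'][y0:y1,x0:x1].astype(int)
    g=f[:,:,1]; m=((f[:,:,0]-g)>-12)&(f.sum(2)>250)
    m=cv2.morphologyEx(m.astype(np.uint8),cv2.MORPH_OPEN,np.ones((2,2)))
    n,l,st,_=cv2.connectedComponentsWithStats(m); i=1+np.argmax(st[1:,4])
    p=np.argwhere(l==i)[:,::-1]+[x0,y0]
    w=np.array([unproj(s,u,v,z)[:2] for u,v in p])*1000
    print('shell',len(p),[np.round(q,1) for q in cv2.minAreaRect(w.astype(np.float32))])
    if name:
        o=s['frame'][y0:y1,x0:x1,::-1].copy(); o[l==i]=o[l==i]//2+[127,0,0]
        cv2.imwrite(f'pics/{name}.png',cv2.resize(o,None,fx=8,fy=8,interpolation=cv2.INTER_CUBIC))
E
python3 - <<'E'
from h import *
s=snapshot('wrist'); shell(s,(238,130,300,200),.018,'seg')
E
```

```text
shell 1794 [array([470.1, 305.8]), array([86.4, 59.7]), np.float64(12.8)]
```

View pics/seg.png

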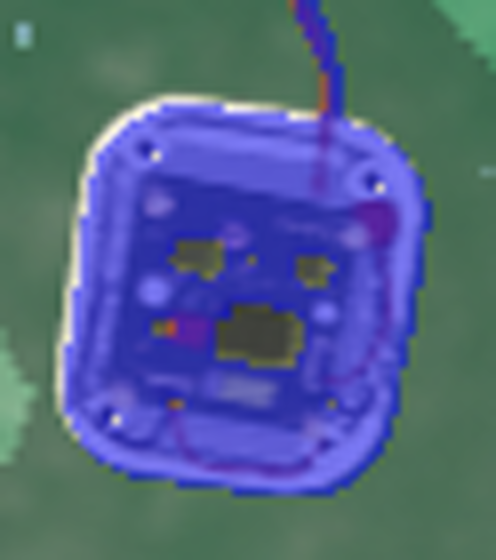

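```bash
sed -i 's/np.ones((2,2))/np.ones((9,9))/; s/m=cv2.morphologyEx(/m=cv2.morphologyEx(cv2.morphologyEx(/; s/,cv2.MORPH_OPEN/,cv2.MORPH_CLOSE,np.ones((7,7))),cv2.MORPH_OPEN/' h.py
python3 - <<'E'
from h import *
s=snapshot('wrist'); shell(s,(238,130,300,200),.018)
P=lambda u,v:unproj(s,238+u/8,130+v/8,.018)[:2]
for a,b in(((60,390),(90,160)),((395,430),(428,190))):
    d=P(*a)-P(*b); print(np.degrees(np.arctan2(d[1],d[0])))
print((P(68,275)+P(412,310))/2,(P(230,97)+P(245,492))/2)
E
```

```text
shell 1815 [array([478.4, 306.2]), array([67.3, 59.8]), np.float64(13.5)]
12.4301774725797
14.542516934765066
[0.4776844  0.30610653] [0.47902374 0.3061147 ]
```

Call:
play_rows(plan=[[0.75,1.6,0,0,0,6.75],[0,0,3.2,0,0,0],[0,0,3.2,0,0,0],[0,0,3.2,0,0,0],[0,0,3.2,0,0,0],[0,0,3.2,0,0,0],[0,0,3.2,0,0,0],[0,0,0.9,0,0,0],[0,0,0.9,0,0,0],[0,0,0.9,0,0,0],[0,0,0,0,0,0]])

```text
clock: 5.02
tool_pos: [0.479, 0.3054, 0.0263]
orientation: [-180.0, -0.0, -166.5]
force: [-0.1, -0.3, 0.2]
opening: 0.0878
gripper_force: 0.0
```

Call:
play_rows(plan=[[0,0,0,0,0,0],[0,0,0,0,0,0],[0,0,0,0,0,0],[0,0,0,0,0,0],[0,0,0,0,0,0],[0,0,0,0,0,0],[0,0,0,0,0,0],[0,0,0,0,0,0]], grip=4)

```text
clock: 5.68
tool_pos: [0.4789, 0.3063, 0.0272]
orientation: [180.0, 0.0, -166.5]
force: [-2.2, 0.9, 6.7]
opening: 0.0562
gripper_force: 29.9
```

Call:
play_rows(plan=[[0,0,-0.5,0,0,0],[0,0,-1.5,0,0,0],[0,0,-3,0,0,0],[0,0,-3,0,0,0],[0,0,-3,0,0,0],[0,0,-3,0,0,0],[0,0,-3,0,0,0],[0,0,-3,0,0,0],[0,0,0,0,0,0]])

```text
clock: 6.43
tool_pos: [0.4808, 0.3073, 0.2332]
orientation: [179.8, 0.5, -166.4]
force: [1.9, 0.4, -0.3]
opening: 0.0564
gripper_force: 29.9
```

Call:
play_rows(plan=[[0.3,-1.6,0,0,0,0],[0.63,-3.25,0,0,0,0],[0.63,-3.25,0,0,0,0],[0.63,-3.25,0,0,0,0],[0.63,-3.25,0,0,0,0],[0.63,-3.25,0,0,0,0],[0.63,-3.25,0,0,0,0],[0.63,-3.25,0,0,0,0],[0.63,-3.25,0,0,0,0],[0.63,-3.25,0,0,0,0],[0.63,-3.25,0,0,0,0],[0.63,-3.25,0,0,0,0],[0.63,-3.25,0,0,0,0],[0.63,-3.25,0,0,0,0],[0.63,-3.25,0,0,0,0],[0.63,-3.25,0,0,0,0],[0.63,-3.25,0,0,0,0],[0.63,-3.25,0,0,0,0],[0.4,-1.6,0,0,0,0]])

```text
clock: 8.02
tool_pos: [0.5031, -0.2923, 0.2251]
orientation: [180.0, -0.1, -166.6]
force: [0.8, 1.1, -2.0]
opening: 0.0561
gripper_force: 29.9
```

Call:
play_rows(plan=[[0,0,0,0,0,5.5],[0,0,0,0,0,7],[0,0,0,0,0,7],[0,0,0,0,0,7],[0,0,0,0,0,7],[0,0,0,0,0,7],[0,0,0,0,0,7],[0,0,0,0,0,5],[0,0,0,0,0,3],[0,0,0,0,0,0],[0,0,0,0,0,0]])

```text
clock: 8.93
tool_pos: [0.5035, -0.2892, 0.2257]
orientation: [-180.0, -0.1, 138.1]
force: [-0.1, 0.3, -1.9]
opening: 0.0564
gripper_force: 29.9
```

```bash
python3 - <<'E'
from h import *
s=snap('wrist','w2',1.5); print(proj(s,[.4595,-.246,.012]),get_obs()['force'])
for t in('dock','dock_home','dut_center','dut_front'):
    for r in spot_point('wrist',t)[:2]: print(t,np.round(r['position'],4),round(r['score'],2),proj(s,r['position']).round())
E
```

```text
[258.35337425 126.71234546] [ 1.21181083 -0.35618297 -1.16565628]
dock [ 0.4625 -0.244   0.0059] 0.92 [261. 127.]
dock_home [ 0.4931 -0.2709  0.018 ] 0.88 [261. 159.]
dut_center [ 0.5034 -0.291   0.2088] 0.97 [255. 237.]
dut_front [ 0.5287 -0.3116  0.2104] 0.7 [257. 282.]
```

View pics/w2.png

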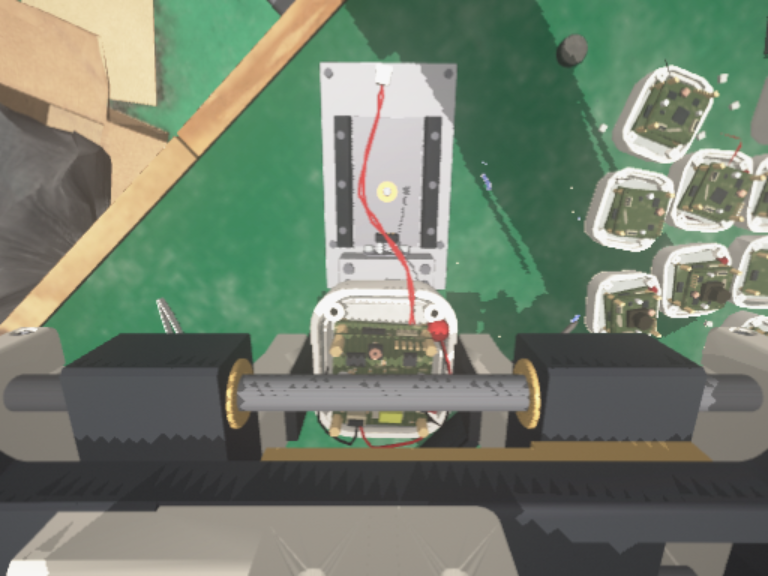

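The picture shows the dock channel straight ahead: left rail (335–352, 116–247), right rail (424–440, 116–247), pin at (387,192). The held shell is at (385,355) with its lead trailing over the open end. Next I fit the rails.

```bash
python3 - <<'E'
from h import *
s=snapshot('wrist'); g=cv2.cvtColor(s['frame'],cv2.COLOR_RGB2GRAY).astype(float)
g=cv2.GaussianBlur(g,(1,5),1)
o=get_obs(); tp=o['tool_pos']; print(tp,o['orientation'])
L=[];R=[]
from numpy import gradient
for v in range(82,160):
    r=np.gradient(g[v]); 
    def sub(a,b,sg):
        w=sg*r[a:b]; w=np.clip(w,0,None); i=np.argmax(w); k=slice(max(i-2,0),i+3); return a+(w[k]*np.arange(a,b)[k]).sum()/w[k].sum()
    # inner foot edges: left rail dark->light, right light->dark
    L.append(unproj(s,sub(229,240,1),v,.016)[:2]); R.append(unproj(s,sub(277,288,-1),v,.016)[:2])
def line(P):
    vx,vy,x,y=cv2.fitLine(np.array(P,np.float32)*1000,cv2.DIST_HUBER,0,.01,.01).ravel(); return np.array([vx,vy]),np.array([x,y])
def ang(d): return np.degrees(np.arctan2(-abs(d[1]),abs(d[0])))
(dl,pl),(dr,pr)=line(L),line(R); print('angles',ang(dl),ang(dr))
a=np.radians((ang(dl)+ang(dr))/2); x=np.array([np.cos(a),np.sin(a)]); y=np.array([-np.sin(a),np.cos(a)])
print('gap',(pl-pr)@y, 'yaw',np.degrees(a),'center-y line', (pl+pr)/2@y)
pin=unproj(s,387/1.5,192/1.5,.015)[:2]*1000; print('pin',pin,pin@y,pin@x)
print('tcp',tp[:2]*1000@y,tp[:2]*1000@x)
# held shell back/side edges
print('held', [unproj(s,u/1.5,330/1.5,tp[2]-.0265+.02)[:2]*1000@y for u in (313,456)])
E
```

```text
[ 0.5043101  -0.28916173  0.22647962] [-1.79997608e+02 -9.13428973e-03  1.38058932e+02]
angles -28.96585 -26.299187
gap -115.706924 yaw -27.632517 center-y line 307.62393
pin [ 461.33167107 -247.44163969] -5.253427932958409 523.4755779578473
tcp -22.281595720883978 580.9016406111987
held [np.float64(-46.518820227131485), np.float64(8.126596563217932)]
```

```bash
python3 - <<'E'
from h import *
s=snapshot('wrist'); g=cv2.cvtColor(s['frame'],cv2.COLOR_RGB2GRAY).astype(int)
for v in range(82,160,12): print(v,g[v,220:242],g[v,272:298])
for u,v in((320,65),(457,65),(326,285),(443,285)): print(unproj(s,u/1.5,v/1.5,.012).round(4))
E
```

```text
82 [230 214 146  93  92  92  92  93  93  94  95  85  77  96 183 216 214 214
 214 214 214 214] [212 212 212 212 211 211 210 210 222 213 144  77  87  92  90  91  90  89
  88  87  88 123 199 226 226 226]
94 [229 229 175  90  90  91  90  91  90  92  91  83  75 100 189 217 212 212
 211 212 212 212] [209 210 209 209 210 209 209 209 208 161  86  78  84  91  89  89  89  89
  88  88  87 186 226 226 226 225]
106 [227 228 178  94  87  87  88  89  90  90  89  84  77  84 167 207 210 209
 209 210 210 210] [207 207 207 208 207 207 207 207 198 144  77  85  89  89  88  89  89  88
  87  86  96 188 225 225 225 225]
118 [227 227 189 114  87  86  88  88  88  88  87  84  77  73 122 184 208 207
 207 175 131 129] [206 205 205 205 205 205 205 207 178 114  75  83  89  88  87  87  87  86
  86  91 186 224 224 224 224 224]
130 [225 225 225 172  86  85  85  85  86  86  86  86  79  73 128 185 206 205
 183 144 147 153] [203 202 203 202 202 202 203 214 168  82  79  84  86  86  86  86  86  85
  85 121 197 224 224 224 224 224]
142 [225 224 224 179  98  83  83  84  83  84  85  86  80  72 146 188 198 202
 202 202 202 202] [201 200 201 201 201 201 195 186 139  76  81  86  86  85  85  84  84  85
  87 183 222 222 222 223 222 223]
154 [224 223 223 188 115 103 136 151 149 139 108  84  79  74  95 173 202 199
 199 199 199 200] [198 198 199 199 198 198 202 156  81  78  82  85 127 152 153 150 131  99
 149 208 222 222 222 222 222 218]
[ 0.3523 -0.2216  0.012 ]
[ 0.4255 -0.1403  0.012 ]
[ 0.4862 -0.3453  0.012 ]
[ 0.5586 -0.2647  0.012 ]
```

```bash
cat > fit.py <<'E'
from h import *
def fit(s,verbose=1):
    g=cv2.GaussianBlur(cv2.cvtColor(s['frame'],cv2.COLOR_RGB2GRAY),(1,5),1).astype(float)
    E=[]
    for a,b,sg in((220,227,-1),(231,240,1),(276,286,-1),(288,298,1)):
        P=[]
        for v in range(84,158):
            w=np.clip(sg*np.diff(g[v,a:b]),0,None); u=(w*(np.arange(a,b-1)+.5)).sum()/w.sum(); P.append(unproj(s,u,v,.018 if sg*(a-250)>0 else .016)[:2]*1000)
        P=np.array(P); c=P.mean(0); d=np.linalg.svd(P-c)[2][0]; d=d*np.sign(d[0]); E.append((c,d,np.degrees(np.arctan2(d[1],d[0]))))
    return E
if __name__=='__main__':
    s=snapshot('wrist'); E=fit(s); print('angles',[round(e[2],2) for e in E])
    a=np.radians(np.mean([e[2] for e in E])); x=np.array([np.cos(a),np.sin(a)]); y=np.array([-np.sin(a),np.cos(a)])
    print('yaw',np.degrees(a),'edges y',[round(float(e[0]@y),1) for e in E])
    o=get_obs(); tp=o['tool_pos']*1000; pin=unproj(s,387/1.5,192/1.5,.015)[:2]*1000
    print('pin x,y',pin@x,pin@y,'tcp x,y',tp[:2]@x,tp[:2]@y,o['orientation'])
    print('held y',[round(float(unproj(s,u/1.5,330/1.5,(tp[2]-7)/1000)[:2]*1000@y),1) for u in (313,456)])
E
python3 fit.py
```

```text
angles [np.float64(-42.44), np.float64(-42.42), np.float64(-42.31), np.float64(-42.25)]
yaw -42.35601743462042 edges y [83.1, 97.4, 156.6, 170.8]
pin x,y 507.7312447288769 128.08340557526597 tcp x,y 567.532693270152 126.14471904442422 [ 1.79998812e+02 -6.46395305e-04  1.38046781e+02]
held y [97.1, 153.7]
```

Call:
play_rows(plan=[[1.5,0.15,0,0,0,0.4],[3,0,0,0,0,0],[2.5,0,0,0,0,0],[0,0,3.2,0,0,0],[0,0,3.2,0,0,0],[0,0,3.2,0,0,0],[0,0,3.2,0,0,0],[0,0,2,0,0,0],[0,0,1.3,0,0,0],[0,0,0.5,0,0,0],[0,0,0,0,0,0],[0,0,0,0,0,0],[0,0,0,0,0,0]])

```text
clock: 10.42
tool_pos: [0.4545, -0.2411, 0.0617]
orientation: [179.9, 0.1, 137.6]
force: [0.1, -0.3, -1.6]
opening: 0.0561
gripper_force: 29.9
```

```bash
python3 - <<'E'
from h import *
s=snap('wrist','w3',1.5); o=get_obs(); print(o['tool_pos'],o['orientation'],o['force'])
a=np.radians(-42.36); x=np.array([np.cos(a),np.sin(a)]); y=np.array([-np.sin(a),np.cos(a)])
print('tcp x,y',o['tool_pos'][:2]@x,o['tool_pos'][:2]@y)
E
```

```text
[ 0.45451204 -0.2411192   0.06176424] [1.79931666e+02 1.08925246e-01 1.37634599e+02] [ 0.65701011 -0.18562226 -1.02009469]
tcp x,y 0.4983136318627302 0.12807493494238464
```

View pics/w3.png

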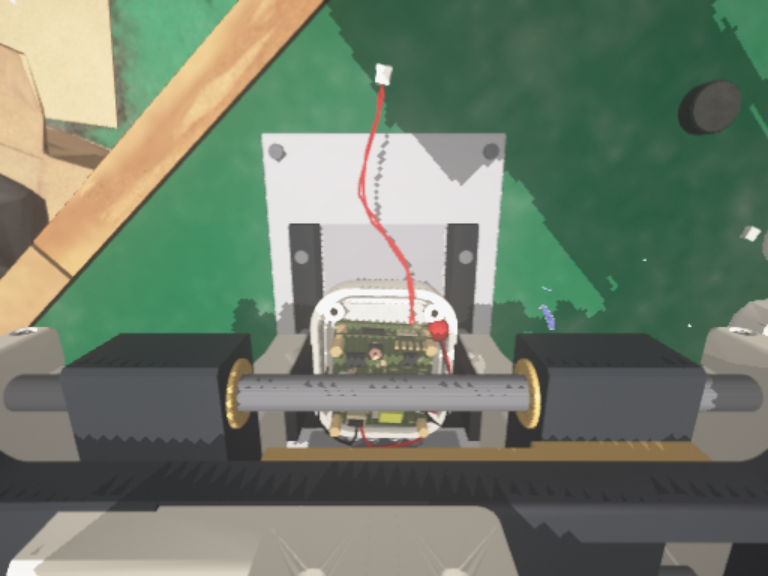

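The shell (313–457) sits centred over the channel, with rails at (290–322) and (446–478). I check the lateral offset numerically.

```bash
python3 - <<'E'
from h import *
s=snapshot('wrist'); g=cv2.cvtColor(s['frame'],cv2.COLOR_RGB2GRAY).astype(float); tp=get_obs()['tool_pos']
a=np.radians(-42.36); y=np.array([-np.sin(a),np.cos(a)])
def e(v,lo,hi,sg):
    w=np.clip(sg*np.diff(g[v,lo:hi]),0,None); return (w*(np.arange(lo,hi-1)+.5)).sum()/w.sum()
for v in range(154,188,5):
    q=[e(v,188,199,-1),e(v,207,221,1),e(v,290,303,-1),e(v,314,323,1)]
    Y=[unproj(s,u,v,z)[:2]@y*1000 for u,z in zip(q,(.018,.016,.016,.018))]
    print(v,np.round(q,1),np.round(Y,1),'c',np.round([(Y[0]+Y[3])/2,(Y[1]+Y[2])/2],2))
zt=tp[2]-.0265+.02
print(g[214,200:225].astype(int),g[214,295:315].astype(int))
for v in (206,214,222): print(v,[round(float(unproj(s,u,v,zt-.002)[:2]@y*1000),1) for u in (e(v,203,216,1),e(v,298,312,-1))], tp[:2]@y*1000)
E
```

```text
154 [192.1 213.1 297.4 318.6] [ 83.3  97.5 156.4 170.8] c [127.03 126.94]
159 [192.3 213.6 297.3 318.4] [ 83.2  97.6 156.5 170.9] c [127.02 127.06]
164 [192.5 214.1 296.7 318.1] [ 83.1  97.9 156.2 170.9] c [126.98 127.06]
169 [193.1 213.7 296.8 317.6] [ 83.3  97.4 156.4 170.8] c [127.04 126.92]
174 [193.3 214.  296.4 317.4] [ 83.2  97.5 156.3 170.9] c [127.03 126.91]
179 [193.5 214.6 296.2 317.1] [ 83.1  97.8 156.3 170.9] c [126.98 127.06]
184 [194.1 214.6 296.2 316.7] [ 83.3  97.6 156.5 170.8] c [127.07 127.04]
[ 76  75  76  76  77  77  97 194 228 230 231 228 198 161 142 156 234 247
 236 151 157 231 246 238 162] [111 105 149 246 247 247 247 247 247 236 114  88  88  82  77  76  76  76
  75  82]
206 [99.6, 154.4] 128.0514739146245
214 [98.3, 156.4] 128.0514739146245
222 [97.8, 156.7] 128.0514739146245
```

Call:
play_rows(plan=[[0,-0.02,0.6,0,0,0],[0,0,0.5,0,0,0],[0,0,0.3,0,0,0],[0,0,0.2,0,0,0],[0,0,0.2,0,0,0],[0,0,0.2,0,0,0],[0,0,0.1,0,0,0],[0,0,0,0,0,0],[0,0,0,0,0,0]])

```text
clock: 11.27
tool_pos: [0.4535, -0.2411, 0.0397]
orientation: [-180.0, -0.0, 137.6]
force: [-0.8, -0.6, 1.4]
opening: 0.0559
gripper_force: 29.9
```

Call:
play_rows(plan=[[0,0,0.05,0,0,0],[0,0,0.05,0,0,0],[0,0,0.05,0,0,0],[0,0,0,0,0,0],[0,0,0,0,0,0]])

```text
clock: 11.68
tool_pos: [0.4537, -0.2412, 0.0391]
orientation: [180.0, 0.0, 137.6]
force: [-3.1, 1.9, 12.7]
opening: 0.0562
gripper_force: 29.9
```

```bash
cat > st.py <<'E'
from h import *
F=[];P=[]
for i in range(6):
    snapshot('wrist'); o=get_obs(); F.append(o['force']); P.append(o['tool_pos'])
F=np.mean(F,0); P=np.mean(P,0); a=np.radians(-42.36); x=np.array([np.cos(a),np.sin(a)]); y=np.array([-np.sin(a),np.cos(a)])
print('z',P[2].round(4),'dock x,y',(P[:2]@x-.5077).round(4),(P[:2]@y-.127).round(4),'F x,y,z',(F[:2]@x).round(1),(F[:2]@y).round(1),F[2].round(1),'clk',o['clock'],o['opening'],o['orientation'].round(2))
E
python3 st.py
```

```text
z 0.0391 dock x,y -0.01 0.0004 F x,y,z -4.4 -0.9 12.3 clk 11.9833 0.05643352337043063 [1.7999e+02 4.0000e-02 1.3764e+02]
```

Call:
play_rows(plan=[[-0.15,0,0,0,0,0],[-0.15,0,0,0,0,0],[-0.15,0,0,0,0,0],[-0.15,0,0,0,0,0],[-0.15,0,0,0,0,0],[-0.15,0,0,0,0,0],[-0.15,0,0,0,0,0],[0,0,0,0,0,0]])

```text
clock: 12.65
tool_pos: [0.4613, -0.248, 0.0391]
orientation: [180.0, 0.0, 137.6]
force: [-5.2, 3.9, 12.8]
opening: 0.0562
gripper_force: 29.9
```

```bash
python3 st.py
```

```text
z 0.0391 dock x,y 0.0003 0.0005 F x,y,z -6.2 -0.0 13.1 clk 12.95 0.055996294072830216 [1.7998e+02 2.0000e-02 1.3765e+02]
```

Call:
play_rows(plan=[[-0.1,0,0,0,0,0],[-0.1,0,0,0,0,0],[-0.1,0,0,0,0,0],[-0.1,0,0,0,0,0],[-0.1,0,0,0,0,0],[-0.1,0,0,0,0,0],[-0.1,0,0,0,0,0],[-0.1,0,0,0,0,0],[0,0,0,0,0,0]])

```text
clock: 13.7
tool_pos: [0.4661, -0.2527, 0.0391]
orientation: [-180.0, -0.1, 137.6]
force: [-8.1, 10.1, 18.9]
opening: 0.0562
gripper_force: 29.9
```

```bash
python3 st.py
```

```text
z 0.0391 dock x,y 0.007 0.0003 F x,y,z -12.1 2.3 18.3 clk 14.0 0.056524962081543194 [-1.7999e+02 -9.0000e-02  1.3764e+02]
```

Call:
play_rows(plan=[[-0.07,0,0,0,0,0],[-0.07,0,0,0,0,0],[-0.07,0,0,0,0,0],[-0.07,0,0,0,0,0],[0,0,0,0,0,0]])

```text
clock: 14.42
tool_pos: [0.4678, -0.2543, 0.0391]
orientation: [-180.0, -0.1, 137.6]
force: [-9.3, 12.1, 20.0]
opening: 0.0563
gripper_force: 29.9
```

```bash
python3 st.py
```

```text
z 0.0391 dock x,y 0.0093 0.0002 F x,y,z -14.3 2.7 20.4 clk 14.7167 0.05636442018591343 [-1.7998e+02 -1.3000e-01  1.3764e+02]
```

Call:
play_rows(plan=[[-0.06,0,-0.05,0,0,0],[-0.06,0,0,0,0,0],[-0.06,0,0,0,0,0],[0,0,0,0,0,0]])

```text
clock: 15.05
tool_pos: [0.468, -0.2548, 0.0391]
orientation: [-179.9, -0.3, 137.6]
force: [-9.7, 16.6, 20.2]
opening: 0.056
gripper_force: 29.9
```

```bash
python3 st.py
```

```text
z 0.0391 dock x,y 0.0098 0.0001 F x,y,z -18.2 5.3 19.4 clk 15.35 0.05612652267057182 [-179.95   -0.25  137.61]
```

Call:
play_rows(plan=[[-0.06,0,0,0,0,0],[-0.06,0,0,0,0,0],[0,0,0,0,0,0]])

```text
clock: 15.6
tool_pos: [0.4681, -0.255, 0.039]
orientation: [-179.9, -0.4, 137.6]
force: [-11.4, 21.1, 22.9]
opening: 0.0565
gripper_force: 29.9
```

```bash
cat >> st.py <<'E'
print('moment',o['moment'].round(2))
s=snap('wrist','w4',1.5)
for t in('dut_center','dut_front','dock','dock_home'):
    for r in spot_point('wrist',t)[:1]: print(t,(np.array(r['position'])[:2]@x-.5077).round(4),(np.array(r['position'])[:2]@y-.127).round(4),r['score'])
E
python3 st.py
```

```text
z 0.039 dock x,y 0.0101 -0.0 F x,y,z -22.8 7.4 23.7 clk 15.9 0.05584087279222491 [-179.92   -0.35  137.6 ]
moment [7.64 4.25 0.24]
dut_center 0.0109 -0.0028 0.64
dut_front 0.0424 0.0018 0.77
dock_home 0.041 0.001 0.95
```

View pics/w4.png

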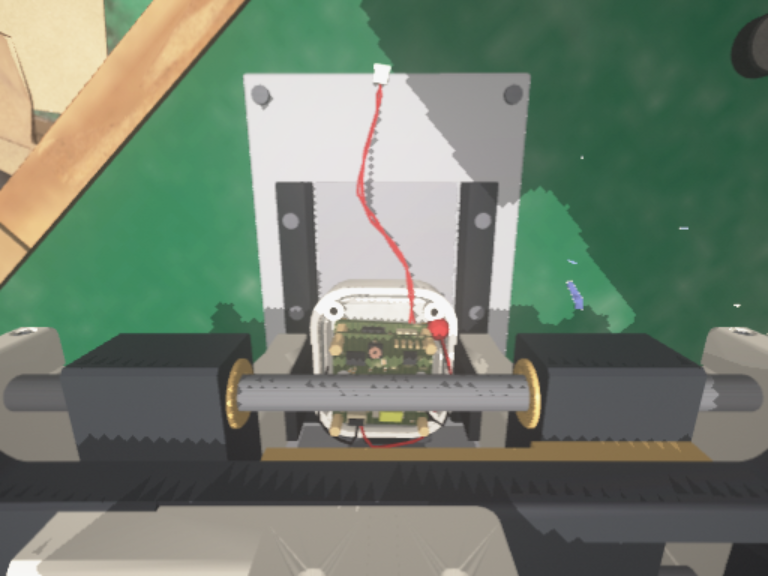

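The part is seated. The last 1.2 mm of commanded travel moved it only 0.3 mm while the force rose 4.5 N, and total travel since first probe contact is about 10 mm. Height, yaw and tilt are in tolerance, so I hand it in while holding.

```bash
python3 -c "
from h import *
o=get_obs(); print(o['clock'],o['tool_pos'],o['force'],o['gripper_force']); print(close_job())"
```

```text
16.15 [ 0.46815064 -0.25503198  0.03903924] [-10.84403763  20.93970624  24.04008294] 29.927205741405487
the job is handed in; nothing more can be done
None
```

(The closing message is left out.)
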